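Load the light sample tray evenly on its narrow stand

TASK

Load the light white tray that lies across the narrow stand: put the small steel disc flat on the tray's middle circle first, so that the tray cannot tip, stand the black loupe centred on top of the disc, lay the gear flat on the circle at the end of the tray nearer the black V anvil and stand the rod upright on the circle at the end nearer the brass weight. The tray must not tip or slide on its stand, the anvil and the brass weight stay where they are, and everything is let go and at rest at the end.

Things in the scene. Friction and masses are not known exactly. Their poses are not given: they have to be found in the camera images.
- disc_center (a point): small plain steel disc (hardness reference block), 48 mm diameter, 10 mm thick, lying flat on the bench at the start; point at its centre, 5 mm above its underside; z axis up. 141 g. Grasp across the rim with the fingertips close to the surface it lies on. Starts on the bench top, outside the grey parts tray that belongs to the bench
- loupe_center (a point): black stand loupe, a short waisted tube 39 mm in diameter at both ends and 32 mm high, standing upright; point at its centre, 16 mm above its underside; z axis up. 30 g. Grasp across the 39 mm diameter. Starts on the bench top, outside the grey parts tray that belongs to the bench
- gear_center (a point): small grey steel gear, 45 mm over the teeth, the toothed rim 10 mm thick, with a small hub on top (17 mm in all), lying flat; point on its axis, 5 mm above its underside; z axis up. 100 g. Grasp across the teeth with the fingertips close to the surface it lies on. Starts on the bench top, outside the grey parts tray that belongs to the bench
- rod_center (a point): plain grey turned steel rod, 18 mm diameter, 42 mm long, standing upright; point at its centre, 21 mm above its foot; z axis along the rod. 94 g. Starts on the bench top, outside the grey parts tray that belongs to the bench
- tray: loose white plastic tray, 50 g, 88 mm along x, 210 mm along y (roughly to the robot's left), across the stand, overhanging both ends. Origin: centre of underside; floor's top 4 mm above it, lip 3 mm above the floor. Three printed grey circles, 58 mm diameter, on the floor: at y = 0, +68 and -68 mm. Empty, it tips if an end is loaded; with the disc in the middle it does not
- stand: fixed dark steel block under the tray's middle, 66 mm by 70 mm on top (70 mm along the tray's length), 25 mm high; origin at the centre of its underside, on the bench; the tray starts centred on it. Hidden from above. The bench's own fixed grey parts tray (22 mm high, 155 x 205 mm) and small vice stand to its left in front, a tall cabinet far left at the back: keep the arm clear
- v_anvil: black V anvil standing on the bench a little beyond one end of the tray (which end varies), 41 x 41 mm, 47 mm high, with a V groove on top; origin at the centre of its underside. A landmark, not to be moved
- brass_weight: brass check weight with a knob, 38 mm diameter, 28 mm high, standing on the bench a little beyond the tray's other end; origin at the centre of its underside. A landmark, not to be moved
Things that resemble listed ones, but are neither listed nor needed, are in the scene too. What is shaped like the part that bears gear_center but orange is not meant.

How it is judged (in metres and radians):
On the way:
1. the disc is on the middle of the tray while the loupe, the gear and the rod still stand on the bench (horizontal distance between disc_center and tray below 0.012 m and z of disc_center in the frame of tray between 0.005 and 0.013 m and height (world z) of gear_center below 0.015 m and height (world z) of loupe_center below 0.026 m and height (world z) of rod_center below 0.031 m), for 0.2 s.
At the end, for the whole second after the job is handed in: Upright or flat, released, at rest: disc within 12 mm of tray centre; loupe on disc within 10 mm of its centre; gear and rod each within 15 mm lengthwise and crosswise of their end circles' centres (gear by the anvil, rod by the weight); tray level, within 20 mm of stand centre (horizontal distance between disc_center and tray below 0.012 m and horizontal distance between loupe_center and disc_center below 0.01 m and z of disc_center in the frame of tray between 0.005 and 0.013 m and angle between each of disc_center, loupe_center, gear_center, rod_center's own z axis and vertical below 0.12 rad and linear speed of each of disc, loupe, gear, rod, tray below 0.02 m/s and z of loupe_center in the frame of tray between 0.026 and 0.034 m and z of gear_center in the frame of tray between 0.005 and 0.013 m and z of rod_center in the frame of tray between 0.021 and 0.029 m and x of gear_center in the frame of tray between -0.015 and 0.015 m and x of rod_center in the frame of tray between -0.015 and 0.015 m and ((y of v_anvil in the frame of tray above 0 m and y of gear_center in the frame of tray between 0.053 and 0.083 m and y of rod_center in the frame of tray between -0.083 and -0.053 m) or (y of v_anvil in the frame of tray below 0 m and y of gear_center in the frame of tray between -0.083 and -0.053 m and y of rod_center in the frame of tray between 0.053 and 0.083 m)) and angle between tray's own z axis and vertical below 0.06 rad and horizontal distance between tray and stand below 0.02 m); the robot touches nothing.
It fails at once if the tray tips (more than 0.15 rad) (angle between tray's own z axis and vertical above 0.15 rad).
It fails at once if the tray slides more than 25 mm off the stand's centre (horizontal distance between tray and stand above 0.025 m).
It fails at once if the V anvil is moved more than 20 mm (distance of v_anvil from where it was at the start of the episode above 0.02 m).
It fails at once if the brass weight is moved more than 20 mm (distance of brass_weight from where it was at the start of the episode above 0.02 m).
It also fails if it takes over 96 s, if anything falls off the work surface, if the arm or the gripper's body presses on something with over 40 N, if the wrist force passes 120 N, or if a joint passes its speed limit or range.

ROBOT

A 6-joint arm with a two-finger parallel gripper is mounted at the origin on a cart in front of the work surface, level with it; the furniture and walls round the work are solid. World frame = base frame: x ahead of the robot, y to its left, z up, the work surface at z = 0. Lengths are in mm, angles in rad, forces in N, time in s.
With the tool pointing down it reaches from about 325 to 775 mm from the base axis. Payload 5.5 kg.
Tool frame: the origin (TCP) lies between the finger pads; the fingertips stand 14 mm ahead of it and the grasp point (between the pads) lies 5 mm behind it; z points along the fingers, y is the line along which they close (so a half turn about z gives the same grasp; the last joint's range is limited). The gripper opens to 85 mm and grips with 20 to 120 N. Pads are 22 mm wide; open, the fingers measure 114 mm over their backs; the gripper's body (76 mm by 85 mm) begins 54 mm behind the grasp point. The pads swing forward as they close: fully open they stand 13 mm farther back than shut.
Start: joints at [-1.363, 0.091, 1.231, -0, 1.82, -0.057], TCP at [157.029, -579.101, 219.475] pointing down, gripper open.
Joint ranges: [-2.87, 2.87], [-0.86, 2.18], [0.17, 2.46], [-1.51, 4.65], [0.06, 2.69], [-2.65, 2.65]. Speed limits (rad/s): [2.57, 2.57, 3.01, 3.14, 3.14, 3.14].

INTERFACE

Orientations are given as a unit quaternion [x, y, z, w].
In Python, from rig import status, optics, workorder, finder gives the robot as it stands.
- The arm moves only by the shell command python3 -m creep 'ROWS' [OPENING] [FORCE]. ROWS is JSON, one flat list of numbers, 4 for each row, row after row: the shift along the world's x, y, z in mm, then the turn about the world's z in rad. In form: [x, y, z, twist, x, y, z, twist, ...]. A call has 1 to 8 rows; each row shifts and turns the commanded pose from where the row before left it; what a row does not reach is not made up. A row lasts 1/8 s, in which the tool goes at most 62.5 mm and 10.7 degrees, less where a joint would pass 70% of its speed; a pose out of reach is approached as far as the arm can. A call with a gripper value outside its range is refused whole. OPENING is the finger opening in mm, from 0 to 85.4, set as the call begins (- or left out, the last holds). The fingers move at their own pace and stop on an object; FORCE is the grip in N (left out, the last holds). Time passes only in rows, so rows that do not move let the fingers close. It gives the time, the measured TCP pose, the force, the opening and the grip force at its end, in the units of the state.
- status.sense(): the state, without advancing time (a new reading comes with each control period).
- optics.snapshot(name): name is "scene" or "top" or "wrist"; returns the picture (384x512x3 uint8, red, green, blue); there is no depth.
- optics.camera_info(name): a dict with "fov_y" (degrees; the focal length in pixels is half the picture's height over the tangent of half this angle, whatever the lens; pixels are square), "cx", "cy" (the principal point, pixels), "k1" (the pictures are not rectified: a ray, as slopes to the right and down, at radius r is drawn at 1 + k1 r^2 times it, then the intrinsics apply), "cam_to_world" (4x4, takes a point from camera to world coordinates). Camera axes: x right, y down, z forward; pixel columns grow to the right and rows downward; lengths in mm; the calibration is good to about 2 mm. A picture is of the moment at which its call begins: read the wrist's pose just before it. camera_info takes no time and is no camera call; for the wrist camera it gives the pose at the moment of the call.
- workorder.sign_off(): hands the job in; it is judged then, once.
Trained networks look in the newest picture that a camera, given by its name, has taken for a name from the list of things; names that differ only in an ending like _2 or _b are one class to them, and where a whole thing is asked for, a point or a joint stands for the part that bears it (a point fixed in the world has none). Each returns a list of dicts, best first, with "confidence" (0 to 1); they miss things now and then, are a little off and sometimes report something else, mostly with a low value. They report only what shows in the picture. A call takes as long as a camera call. They do not tell look-alikes from the thing itself.
- finder.outline_of(camera, name): "mask" (384x512 bool, what is visible of it).
- finder.place_of(camera, name): "xyz" ([x, y, z] in mm, in world coordinates, good to about 4 mm: a listed point, or the origin of a listed thing).
The state is a dict: "time_s": time; "q": joint angles; "dq": joint speeds; "effort": joint torques, N m; "tool_pos": TCP position; "eef_rot": TCP orientation; "wrist_force": force on the tool from outside, world axes, zero at the start; "wrist_torque": the same for the moment, N m; "grip_width": opening from 0.0 (shut) to 1.0 (fully open); "grip_force": force on a finger pad.
Only numpy, scipy, OpenCV 4.12 (cv2) and the standard library are available. Lean on these libraries where they do the work, as an engineer would, in place of code of your own. Each camera call takes 0.05 s, during which the arm holds its last target. There are 200 camera calls.

## Working session

There is one attempt and no reset: what is moved stays moved. The work goes in short steps, Python scripts to look and compute and a shell command to move; the robot and the scene stay as the last step left them, time stands still between calls to the robot, and variables do not carry over. Pictures are saved under pics/ and viewed, at most 14 in all, crops included, and the job is handed in when it is done.

```bash
mkdir -p pics; cat > h.py <<'E'
import numpy as np, cv2
from rig import status, optics, workorder, finder
def save(cam,fn,crop=None,s=1):
    im=optics.snapshot(cam)[:,:,::-1]
    if crop: x0,y0,x1,y1=crop; im=im[y0:y1,x0:x1]
    cv2.imwrite('pics/'+fn,cv2.resize(im,None,fx=s,fy=s,interpolation=cv2.INTER_CUBIC))
def cam(c):
    i=optics.camera_info(c); f=192/np.tan(np.radians(i['fov_y'])/2)
    return i,f,np.array(i['cam_to_world'])
def toworld(c,u,v,z):
    i,f,T=cam(c); d=np.array([(u-i['cx'])/f,(v-i['cy'])/f]); r=d.copy()
    for _ in range(20): r=d/(1+i['k1']*(r@r))
    w=T[:3,:3]@np.array([r[0],r[1],1]); o=T[:3,3]
    return o+w*(z-o[2])/w[2]
def topix(c,p):
    i,f,T=cam(c); q=np.linalg.inv(T)@np.array([*p,1.]); r=q[:2]/q[2]; r=r*(1+i['k1']*(r@r))
    return r*f+[i['cx'],i['cy']]
E
cat > a.py <<'E'
from h import *
for c in ['top','scene']:
    save(c,c+'0.png',s=1.5)
    for n in ['disc_center','loupe_center','gear_center','rod_center','tray','stand','v_anvil','brass_weight']:
        for d in finder.place_of(c,n)[:3]: print(c,n,round(d['confidence'],2),np.round(d['xyz']),np.round(topix(c,d['xyz'])))
E
python3 a.py
```

```text
top loupe_center 0.5 [ 522. -429.    2.] [287. 200.]
top loupe_center 0.47 [ 399. -289.   17.] [243. 237.]
top gear_center 0.7 [688. -22.   3.] [165. 149.]
top gear_center 0.6 [ 653. -118.    5.] [193. 159.]
top gear_center 0.6 [ 391. -652.    6.] [357. 241.]
top rod_center 0.57 [ 399. -396.   22.] [277. 238.]
top v_anvil 0.42 [ 524. -431.    1.] [288. 199.]
top brass_weight 0.73 [ 408. -196.    6.] [214. 234.]
top brass_weight 0.61 [ 566. -134.    2.] [197. 185.]
scene disc_center 0.74 [582.  -6.   6.] [173. 283.]
scene loupe_center 0.76 [ 402. -288.   19.] [296. 222.]
scene gear_center 0.63 [ 658. -118.    3.] [173. 237.]
scene gear_center 0.6 [ 406. -197.    6.] [280. 250.]
scene gear_center 0.6 [ 388. -653.    5.] [344. 148.]
scene rod_center 0.6 [ 401. -390.   21.] [311. 196.]
scene tray 0.86 [ 523. -274.   26.] [251. 208.]
scene stand 0.36 [ 524. -278.    2.] [251. 213.]
scene v_anvil 0.68 [ 523. -434.   -3.] [275. 179.]
scene v_anvil 0.64 [ 402. -392.   22.] [311. 195.]
scene brass_weight 0.67 [ 565. -130.    0.] [209. 248.]
```

View pics/top0.png

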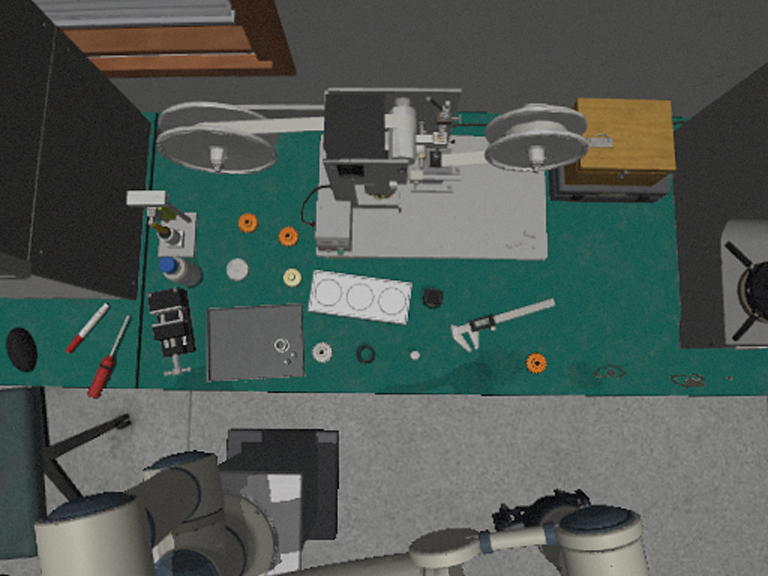

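View pics/scene0.png

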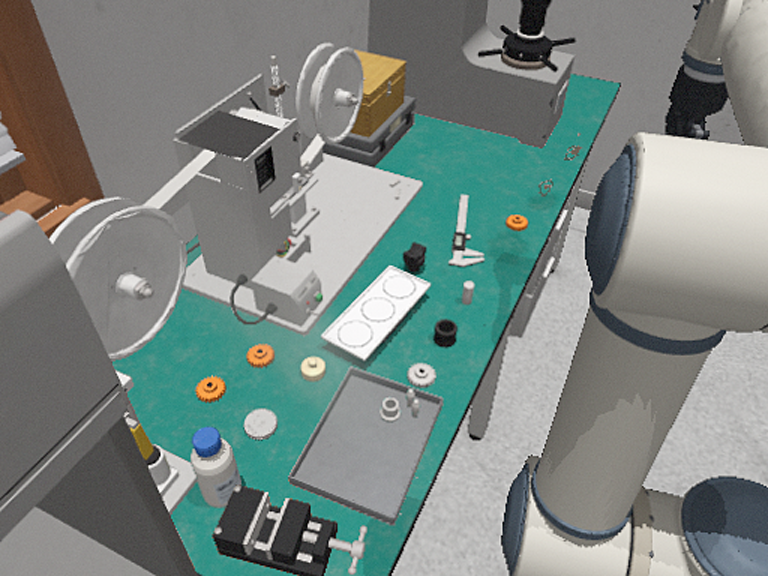

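The pictures show these, in full-resolution pixels:
- **Gear:** there are four gear shapes. In top they are grey at (214,235) and orange at (165,149), (193,158) and (357,241). The grey one fits, because orange is excluded.
- **Disc:** the plain disc is at top (158,179). The cream brass weight at (194,185) has a knob.
- **Loupe:** black ring at (243,236).
- **Rod:** at (277,237). The small parts inside the grey bench tray don't count.
- **Anvil:** at (288,199), at the tray's -y end.

I'll confirm these in one enlarged crop.

```bash
cat > b.py <<'E'
from h import *
save('top','crop1.png',(140,130,310,255),4.6)
im=optics.snapshot('top')
for n in ['tray','disc_center','gear_center','loupe_center','rod_center']:
    for d in finder.outline_of('top',n)[:4]:
        m=d['mask'].astype('uint8'); (c,s,a)=cv2.minAreaRect(cv2.findNonZero(m)); print(n,round(d['confidence'],2),np.round(c,1),np.round(s,1),round(a,1),np.round(toworld('top',*c,{'tray':32,'rod_center':42,'loupe_center':32}.get(n,10)),1))
        if n=='tray':
            b=cv2.boxPoints((c,s,a)); print(np.round([toworld('top',*p,32) for p in b],0).tolist())
s=status.sense(); print(s['tool_pos'],s['eef_rot'])
from scipy.spatial.transform import Rotation as R
print(R.from_quat(s['eef_rot']).as_matrix().round(2)); print(cam('wrist')[2].round(2))
E
python3 b.py
```

```text
tray 0.71 [239.9 197.2] [66.4 28.4] 8.8 [ 525.  -277.1   32. ]
[[495.0, -167.0, 32.0], [585.0, -178.0, 32.0], [555.0, -387.0, 32.0], [466.0, -374.0, 32.0]]
tray 0.19 [289. 198.] [12. 12.] 0.0 [ 524.2 -432.1   32. ]
[[505.0, -413.0, 32.0], [543.0, -413.0, 32.0], [544.0, -451.0, 32.0], [505.0, -451.0, 32.0]]
disc_center 0.76 [157.5 178.5] [13. 13.] 90.0 [585.9  -5.5  10. ]
gear_center 0.71 [357. 241.] [14. 14.] 90.0 [ 392.  -650.3   10. ]
gear_center 0.5 [192. 157.] [12. 12.] 90.0 [ 658.6 -116.2   10. ]
gear_center 0.36 [194.5 184.5] [11. 11.] 90.0 [ 567.4 -127.8   10. ]
[ 157.01028145 -579.11520054  219.50204482] [ 9.91250149e-01  1.31996750e-01 -1.90600570e-05  1.77357098e-05]
[[ 0.97  0.26 -0.  ]
 [ 0.26 -0.97 -0.  ]
 [-0.    0.   -1.  ]]
[[ 2.6000e-01 -9.2000e-01 -3.0000e-01  2.3395e+02]
 [-9.6000e-01 -2.5000e-01 -8.0000e-02 -5.5763e+02]
 [-0.0000e+00  3.1000e-01 -9.5000e-01  3.7327e+02]
 [ 0.0000e+00  0.0000e+00  0.0000e+00  1.0000e+00]]
```

View pics/crop1.png

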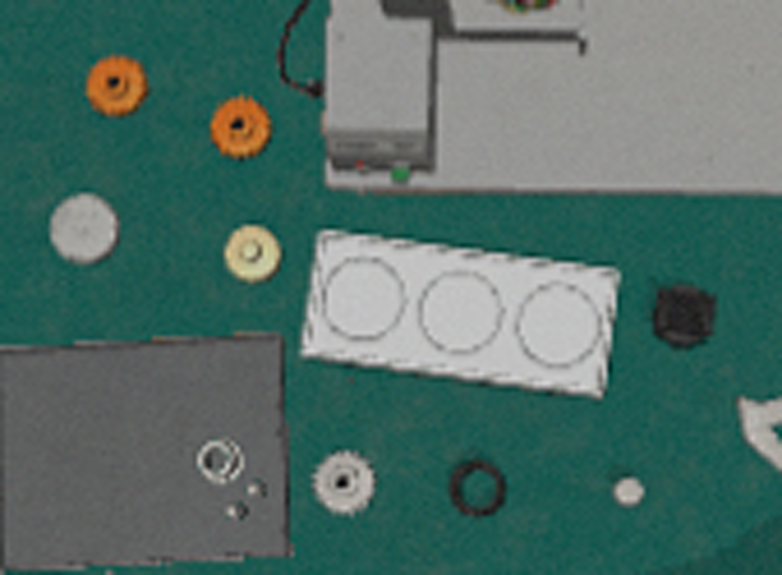

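The crop shows the grey gear at (344,482), loupe at (477,487), rod at (628,490), disc at (84,228) and the tray circles at (363,299), (460,312) and (559,325). The parts are confirmed, so I'll fly over the disc with the finger line along the tray's length.

```bash
python3 -m creep '[30,41,0,-0.1, 30,41,0,-0.1, 30,41,0,-0.1, 30,41,0,-0.1, 30,41,0,0, 30,41,0,0, 30,41,0,0, 30,41,0,0]' 70 40
python3 -m creep '[30,41,0,0, 30,41,0,0, 30,41,0,0, 30,41,0,0, 30,41,-20,0, 0,0,-20,0, 0,0,0,0]'
cat > c.py <<'E'
from h import *
C=[np.array(p)/4.6+[140,130] for p in [(363,299),(460.5,312),(559,325)]]
W=[toworld('top',*(c-0.4),29) for c in C]; print(np.round(W,1))
s=status.sense(); print(np.round(s['tool_pos'],1))
save('wrist','w1.png',s=1.5)
for n in ['disc_center']:
    for d in finder.place_of('wrist',n)[:3]: print(n,round(d['confidence'],2),np.round(d['xyz'],1),np.round(topix('wrist',d['xyz'])))
    for d in finder.outline_of('wrist',n)[:3]:
        e=cv2.minAreaRect(cv2.findNonZero(d['mask'].astype('uint8'))); print(round(d['confidence'],2),e,toworld('wrist',*e[0],8).round(1))
E
python3 c.py
```

```text
time_s: 2.25
tool_pos: [397.8, -249.7, 219.7]
eef_rot: [0.998, -0.068, 0.0, 0.0]
wrist_force: [1.0, -0.2, 0.2]
grip_width: 0.819
grip_force: 0.0
time_s: 3.12
tool_pos: [545.9, -46.0, 177.2]
eef_rot: [0.998, -0.067, -0.002, 0.0]
wrist_force: [-0.2, 0.1, 0.5]
grip_width: 0.819
grip_force: 0.0
[[ 532.7 -209.    29. ]
 [ 524.5 -276.5   29. ]
 [ 516.3 -344.3   29. ]]
[545.9 -46.  177.2]
disc_center 0.84 [585.8  -6.3   6.3] [220. 143.]
0.94 ((221.7000274658203, 143.6000213623047), (39.354793548583984, 38.9075813293457), 26.56505012512207) [585.3  -9.1   8. ]
```

View pics/w1.png

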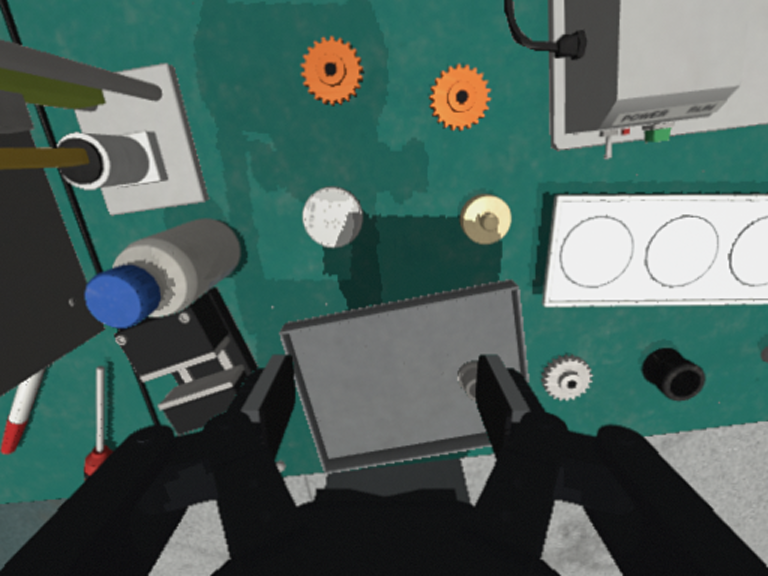

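Wrist view: the disc is at (222,144) full-resolution pixels, and the bottle is about 50 mm clear of it. I'll go down and feel for the bench in the last millimetres.

```bash
python3 -m creep '[20,19,-10,0, 20,19,-30,0, 0,0,-35,0, 0,0,-35,0, 0,0,-25,0, 0,0,-10,0, 0,0,0,0, 0,0,0,0]' 60 40 | sed -n '2p;4,5p'
cat > d.py <<'E'
from h import *
import sys
s=status.sense(); print(np.round(s['tool_pos'],1))
save('wrist',sys.argv[1],s=1.5)
for n in sys.argv[2:]:
    for d in finder.outline_of('wrist',n)[:2]:
        e=cv2.minAreaRect(cv2.findNonZero(d['mask'].astype('uint8'))); print(n,round(d['confidence'],2),np.round(e[0]),np.round(e[1]),toworld('wrist',*e[0],8).round(1))
E
python3 d.py w2.png disc_center
```

```text
tool_pos: [588.1, -8.5, 36.5]
wrist_force: [0.4, -0.2, 0.5]
grip_width: 0.699
[588.1  -8.5  36.5]
disc_center 0.96 [256. 220.] [60. 62.] [584.7  -7.1   8. ]
```

View pics/w2.png

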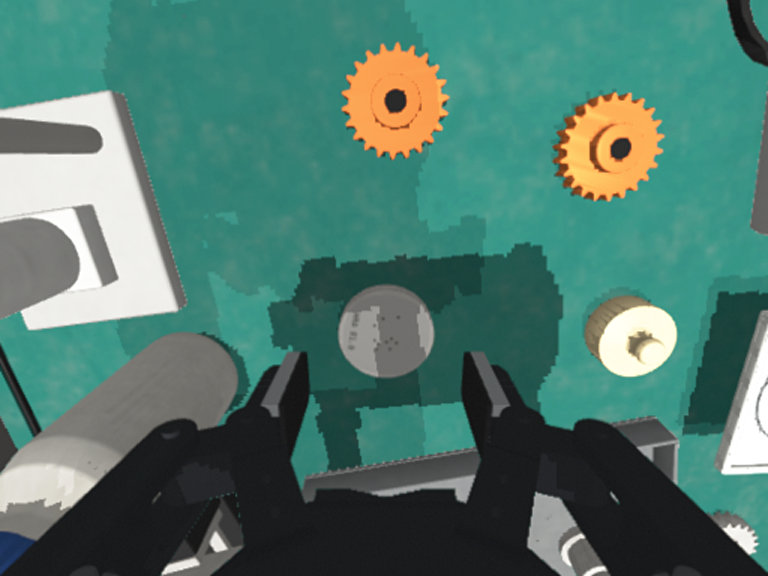

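The disc at (256,220) sits between the fingers. I'll make a small x correction and go down, feeling for the bench.

```bash
f(){ sed -n '2p;4,6p'|tr '\n' ' ';echo; }
python3 -m creep '[-3,1,-10,0, 0,0,-6,0, 0,0,0,0]'|f
python3 -m creep '[0,0,-2,0, 0,0,0,0]'|f
python3 -m creep '[0,0,-1,0, 0,0,0,0]'|f
```

```text
tool_pos: [583.3, -7.0, 17.2] wrist_force: [0.4, 0.1, -0.7] grip_width: 0.699 grip_force: 0.0 
tool_pos: [584.1, -7.1, 16.5] wrist_force: [-0.1, -0.4, 0.9] grip_width: 0.707 grip_force: 0.0 
tool_pos: [584.1, -7.1, 15.5] wrist_force: [-0.5, 1.1, -0.7] grip_width: 0.702 grip_force: 0.0
```

```bash
f(){ sed -n '2p;4,6p'|tr '\n' ' ';echo; }
for i in 1 2 ; do :; done
python3 -m creep '[0,0,-2,0, 0,0,0,0]'|f
python3 -m creep '[0,0,-2,0, 0,0,0,0]'|f
python3 -m creep '[0,0,-1.5,0, 0,0,0,0]'|f
```

```text
tool_pos: [583.9, -7.1, 13.2] wrist_force: [0.7, 0.4, 0.1] grip_width: 0.703 grip_force: 0.0 
tool_pos: [583.9, -7.1, 11.2] wrist_force: [-0.1, -0.3, 0.6] grip_width: 0.703 grip_force: 0.0 
tool_pos: [583.9, -7.1, 9.8] wrist_force: [-0.2, -0.1, 0.3] grip_width: 0.702 grip_force: 0.0
```

```bash
f(){ sed -n '2p;4,6p'|tr '\n' ' ';echo; }
python3 -m creep '[0,0,2.5,0, 0,0,0,0, 0,0,0,0, 0,0,0,0, 0,0,0,0]' 40 50|f
python3 -m creep '[0,0,0,0, 0,0,0,0]'|f
python3 -m creep '[0,0,5,0, 0,0,20,0, 0,0,40,0, 0,0,40,0,0,0,0,0]'|f
```

```text
tool_pos: [584.0, -7.1, 12.4] wrist_force: [-0.2, -0.6, 0.3] grip_width: 0.47 grip_force: 0.0 
tool_pos: [584.0, -7.1, 12.5] wrist_force: [0.3, 0.7, 0.1] grip_width: 0.466 grip_force: 0.0 
tool_pos: [586.6, -7.3, 124.3] wrist_force: [0.5, 0.4, 1.4] grip_width: 0.464 grip_force: 0.0
```

```bash
python3 -m creep '[0,0,-60,0,0,0,-20,0,0,0,0,0]' 62 | sed -n 2p; python3 d.py w3.png disc_center
```

```text
tool_pos: [582.4, -7.0, 35.4]
[582.4  -7.   35.4]
disc_center 0.78 [258. 212.] [61. 63.] [586.1  -8.5   8. ]
```

View pics/w3.png

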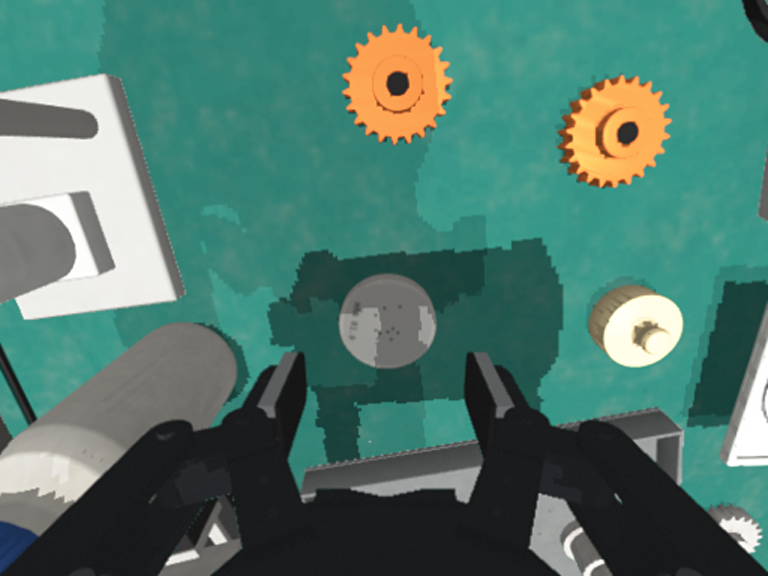

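```bash
python3 - <<'E'
from h import *
i,f,T=cam('wrist');print(f,i['cx'],i['cy'],i['k1'],T[:3,3].round(1), status.sense()['grip_width'])
for z in [10,20,25,30,35,40]:
    a=toworld('wrist',204,236,z);b=toworld('wrist',311,236,z);print(z,a.round(1),b.round(1),np.linalg.norm(a-b).round(1))
E
```

```text
266.16799273196324 256.54579418491517 190.83684950479918 -0.02241565192677599 [663.5 -17.6 193. ] 0.7280603675264726
10 [573.2  35.4  10. ] [562.2 -46.   10. ] 82.1
20 [578.1  32.5  20. ] [567.7 -44.4  20. ] 77.6
25 [580.6  31.1  25. ] [570.5 -43.6  25. ] 75.4
30 [583.   29.6  30. ] [573.3 -42.9  30. ] 73.2
35 [585.5  28.2  35. ] [576.  -42.1  35. ] 70.9
40 [588.   26.7  40. ] [578.8 -41.3  40. ] 68.7
```

```bash
f(){ sed -n '2p;4,6p'|tr '\n' ' ';echo; }
python3 -m creep '[2,-1,-15,0, 0,0,-8,0, 0,0,0,0,0,0,0,0]' 54|f
python3 -m creep '[0,0,-2,0, 0,0,0,0,0,0,0,0]'|f
python3 -m creep '[0,0,-2,0, 0,0,0,0]'|f
python3 -m creep '[0,0,-1,0, 0,0,0,0]'|f
python3 -m creep '[0,0,-1,0, 0,0,0,0]'|f
```

```text
tool_pos: [586.1, -8.1, 14.7] wrist_force: [0.4, -0.1, -0.8] grip_width: 0.634 grip_force: 0.0 
tool_pos: [586.1, -8.1, 12.6] wrist_force: [-0.4, -0.3, 0.3] grip_width: 0.633 grip_force: 0.0 
tool_pos: [585.9, -8.1, 10.2] wrist_force: [-0.5, -0.5, 0.9] grip_width: 0.632 grip_force: 0.0 
tool_pos: [586.0, -8.1, 9.4] wrist_force: [-0.7, 1.0, -0.3] grip_width: 0.633 grip_force: 0.0 
tool_pos: [586.0, -8.1, 8.4] wrist_force: [-0.6, 0.4, 0.1] grip_width: 0.636 grip_force: 0.0
```

```bash
f(){ sed -n '2p;4,6p'|tr '\n' ' ';echo; }
python3 -m creep '[0,0,-1,0, 0,0,0,0]'|f
python3 -m creep '[0,0,-1,0, 0,0,0,0]'|f
python3 -m creep '[0,0,-1,0, 0,0,0,0]'|f
python3 -m creep '[0,0,-1,0, 0,0,0,0]'|f
```

```text
tool_pos: [586.0, -8.1, 7.4] wrist_force: [-0.3, 0.3, -0.4] grip_width: 0.631 grip_force: 0.0 
tool_pos: [585.9, -8.1, 6.3] wrist_force: [0.3, 0.2, 0.8] grip_width: 0.632 grip_force: 0.0 
tool_pos: [585.9, -8.1, 5.3] wrist_force: [-0.8, -0.0, -0.1] grip_width: 0.636 grip_force: 0.0 
tool_pos: [586.0, -8.1, 4.3] wrist_force: [0.1, 0.5, -0.5] grip_width: 0.632 grip_force: 0.0
```

```bash
f(){ sed -n '2p;4,6p'|tr '\n' ' ';echo; }
python3 -m creep '[0,0,0,0, 0,0,0,0, 0,0,0,0]' 46 40|f
python3 -m creep '[0,0,0,0, 0,0,0,0]'|f
```

```text
tool_pos: [586.0, -8.1, 4.5] wrist_force: [0.8, 0.3, -0.4] grip_width: 0.537 grip_force: 0.0 
tool_pos: [586.0, -8.1, 4.5] wrist_force: [-0.2, -0.8, 0.4] grip_width: 0.538 grip_force: 0.0
```

```bash
python3 d.py w4.png disc_center; python3 - <<'E'
from h import *
save('scene','s4.png',(100,200,260,330),4)
print(finder.place_of('scene','disc_center')[:2])
E
```

```text
[586.   -8.1   4.5]
disc_center 0.65 [257. 238.] [71. 74.] [585.  -8.   8.]
[{'xyz': [584.5, -7.3, 8.4], 'confidence': 0.73}]
```

View pics/w4.png

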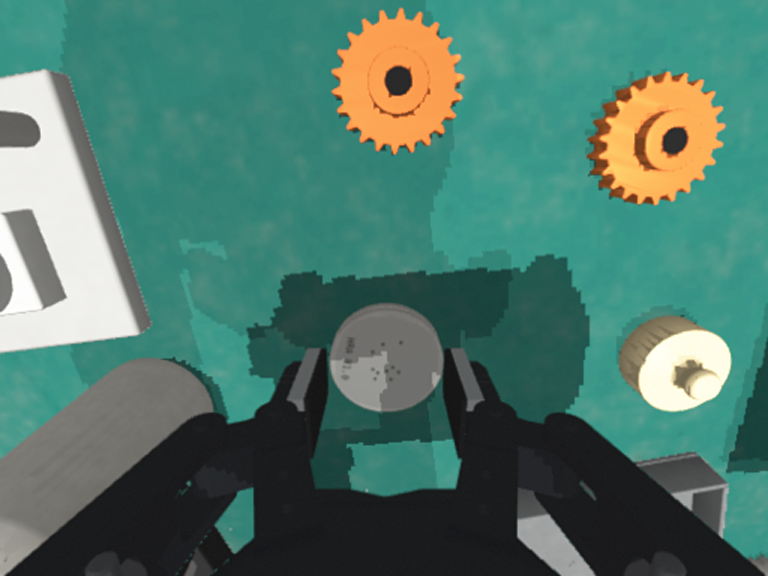

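View pics/s4.png

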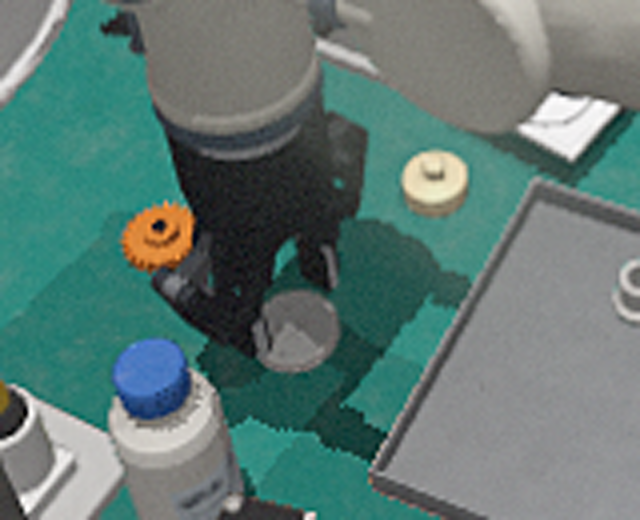

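Both views show the fingertips still above the disc, so the tips stand higher than the reported TCP suggests. I'll reopen and keep going down by feel.

```bash
f(){ sed -n '2p;4,6p'|tr '\n' ' ';echo; }
python3 -m creep '[0,0,0,0, 0,0,0,0,0,0,0,0]' 57|f
python3 -m creep '[0,0,-2,0, 0,0,0,0]'|f
python3 -m creep '[0,0,-2,0, 0,0,0,0]'|f
python3 -m creep '[0,0,-1.5,0, 0,0,0,0]'|f
python3 -m creep '[0,0,-1.5,0, 0,0,0,0]'|f
python3 -m creep '[0,0,0,0, 0,0,0,0,0,0,0,0]' 46|f
```

```text
tool_pos: [586.0, -8.1, 4.5] wrist_force: [-0.2, 0.4, 0.4] grip_width: 0.672 grip_force: 0.0 
tool_pos: [585.8, -8.1, 2.2] wrist_force: [0.1, -0.1, 0.2] grip_width: 0.664 grip_force: 0.0 
tool_pos: [585.8, -8.1, 0.2] wrist_force: [-0.3, 0.1, -1.5] grip_width: 0.666 grip_force: 0.0 
tool_pos: [585.9, -8.1, -1.2] wrist_force: [0.4, 0.3, 0.7] grip_width: 0.665 grip_force: 0.0 
tool_pos: [585.9, -8.1, -2.7] wrist_force: [0.0, -0.2, -0.3] grip_width: 0.663 grip_force: 0.0 
tool_pos: [586.1, -8.1, -2.5] wrist_force: [0.2, -0.3, 1.0] grip_width: 0.539 grip_force: 0.0
```

```bash
f(){ sed -n '1,2p;4,6p'|tr '\n' ' ';echo; }
python3 -m creep '[0,0,0,0, 0,0,-2,0, 0,0,0,0]' 38|f
python3 -m creep '[0,0,-2,0, 0,0,0,0]'|f
python3 -m creep '[0,0,-2,0, 0,0,0,0]'|f
python3 -m creep '[0,0,-2,0, 0,0,0,0]'|f
```

```text
time_s: 13.55 tool_pos: [586.3, -8.1, -3.0] wrist_force: [-2.9, 0.2, 7.7] grip_width: 0.445 grip_force: 3.6 
time_s: 13.8 tool_pos: [586.3, -8.1, -3.1] wrist_force: [-9.0, -0.2, 16.6] grip_width: 0.445 grip_force: 8.3 
time_s: 14.05 tool_pos: [586.4, -8.1, -3.2] wrist_force: [-13.9, 1.0, 26.2] grip_width: 0.446 grip_force: 13.0 
time_s: 14.3 tool_pos: [586.5, -8.1, -3.2] wrist_force: [-19.2, 1.3, 36.1] grip_width: 0.448 grip_force: 17.7
```

Contact with the disc top at TCP z ≈ -3 (opening 38), so the tips sit about 13 mm above the reported TCP. I'll back off, open and go down around the disc.

```bash
f(){ sed -n '1,2p;4,6p'|tr '\n' ' ';echo; }
python3 -m creep '[0,0,10,0, 0,0,5,0, 0,0,0,0]'|f
python3 -m creep '[0,0,0,0, 0,0,0,0, 0,0,-7,0, 0,0,-2,0, 0,0,0,0]' 56|f
python3 -m creep '[0,0,-2,0, 0,0,0,0]'|f
python3 -m creep '[0,0,-2,0, 0,0,0,0]'|f
python3 d.py w5.png disc_center
```

```text
time_s: 14.68 tool_pos: [586.1, -8.1, 4.3] wrist_force: [0.4, -0.3, 0.2] grip_width: 0.445 grip_force: 0.0 
time_s: 15.3 tool_pos: [585.7, -8.1, -5.1] wrist_force: [-0.5, -0.3, -0.7] grip_width: 0.653 grip_force: 0.0 
time_s: 15.55 tool_pos: [586.0, -8.1, -6.6] wrist_force: [0.5, 1.3, -0.9] grip_width: 0.656 grip_force: 0.0 
time_s: 15.8 tool_pos: [585.9, -8.1, -8.7] wrist_force: [0.3, 0.4, 0.6] grip_width: 0.654 grip_force: 0.0 
[585.9  -8.1  -8.7]
disc_center 0.58 [258. 248.] [76. 81.] [585.1  -8.3   8. ]
```

View pics/w5.png

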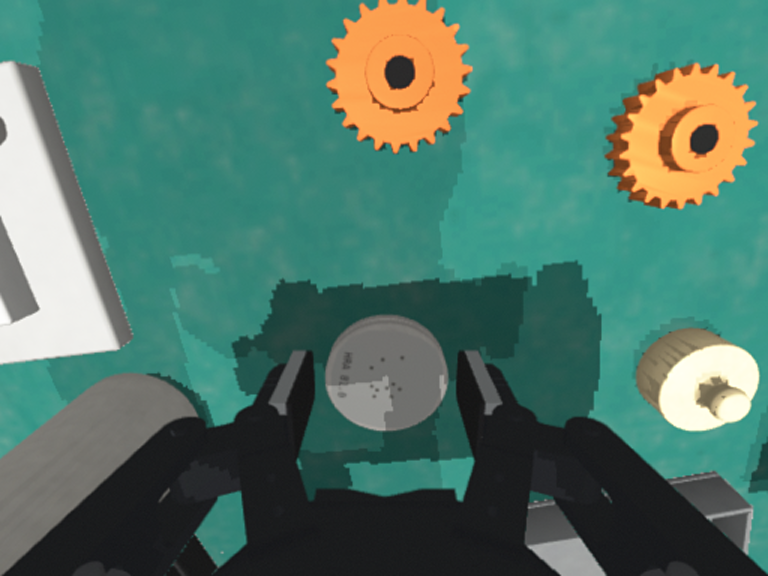

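The disc at (258,248) is centred between the open pads. I'll go 3 mm lower and close.

```bash
f(){ sed -n '1,2p;4,6p'|tr '\n' ' ';echo; }
python3 -m creep '[0,0,-2,0, 0,0,-1,0, 0,0,0,0]'|f
python3 -m creep '[0,0,0,0, 0,0,0,0, 0,0,0,0, 0,0,0,0]' 30 40|f
python3 -m creep '[0,0,3,0, 0,0,8,0, 0,0,0,0]'|f
```

```text
time_s: 16.27 tool_pos: [585.9, -8.1, -11.7] wrist_force: [0.3, -0.1, -1.1] grip_width: 0.656 grip_force: 0.0 
time_s: 16.77 tool_pos: [586.3, -8.1, -11.1] wrist_force: [-0.2, 0.1, 3.6] grip_width: 0.539 grip_force: 41.4 
time_s: 17.15 tool_pos: [586.5, -8.1, 0.3] wrist_force: [0.4, -0.7, -0.9] grip_width: 0.537 grip_force: 41.1
```

```bash
f(){ sed -n '1,2p;4,6p'|tr '\n' ' ';echo; }
python3 -m creep '[0,0,40,0, 0,0,50,0, 0,0,30,0, 0,0,0,0, 0,0,0,0]'|f
cat > e.py <<'E'
from h import *
import sys
s=status.sense(); print(np.round(s['tool_pos'],1), s['eef_rot'].round(4) if hasattr(s['eef_rot'],'round') else s['eef_rot'])
save('wrist',sys.argv[1],s=1.5)
for d in finder.place_of('wrist',sys.argv[2])[:2]: print(d['confidence'],np.round(d['xyz'],1))
for d in finder.outline_of('wrist',sys.argv[2])[:1]:
    m=d['mask'].astype('uint8'); x,y,w,h=cv2.boundingRect(m); print(x,y,w,h)
    for z in range(100,180,10):
        a=toworld('wrist',x,y+h/2,z);b=toworld('wrist',x+w,y+h/2,z); print(z,np.linalg.norm(a-b).round(1),((a+b)/2).round(1))
E
python3 e.py w6.png disc_center
```

```text
time_s: 17.77 tool_pos: [585.4, -8.1, 117.8] wrist_force: [0.2, -0.1, -1.7] grip_width: 0.54 grip_force: 41.4 
[585.4  -8.1 117.8] [ 0.9977 -0.0675 -0.0011 -0.    ]
0.86 [585.5  -7.7 135.3]
0.39 [ 408.2 -193.6    4.3]
217 211 81 80
100 59.3 [561.9  -5.3 100. ]
110 55.8 [567.9  -6.1 110. ]
120 52.4 [574.   -6.9 120. ]
130 48.9 [580.   -7.6 130. ]
140 45.4 [586.   -8.4 140. ]
150 41.9 [592.   -9.2 150. ]
160 38.5 [598. -10. 160.]
170 35.0 [604.1 -10.8 170. ]
```

View pics/w6.png

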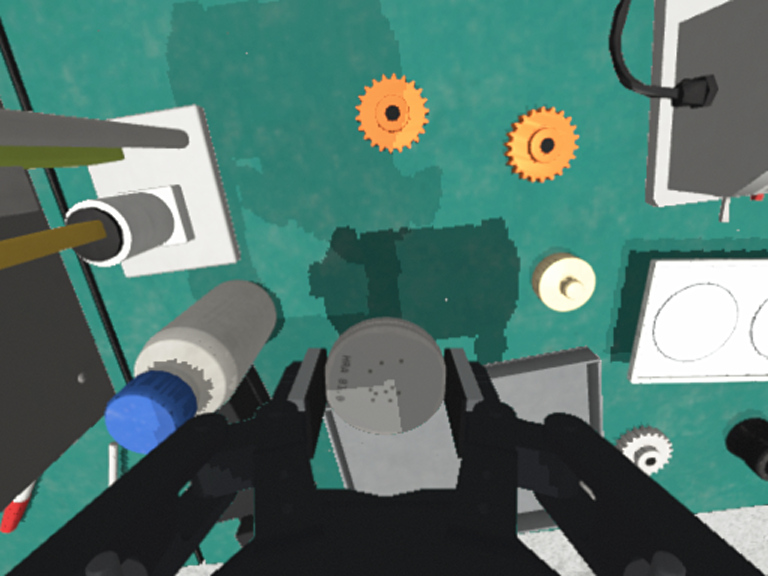

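The held disc is at wrist (257,251), centred in the pads; its underside rides about 11.4 mm above the reported TCP. Next I carry it over the tray.

```bash
f(){ sed -n '1,2p;4,6p'|tr '\n' ' ';echo; }
python3 -m creep '[-6,-20,0,0, -10,-40,0,0, -10,-45,0,0, -10,-45,0,0, -10,-45,0,0, -10,-45,0,0, -5,-29,0,0, 0,0,0,0]'|f
python3 - <<'E'
from h import *
optics.snapshot('wrist')
for n in ['tray','disc_center','gear_center','loupe_center','rod_center']:
    for d in finder.place_of('wrist',n)[:2]: print(n,round(d['confidence'],2),np.round(d['xyz'],1))
optics.snapshot('top')
for d in finder.place_of('top','tray')[:2]: print('top',d['confidence'],np.round(d['xyz'],1))
E
```

```text
time_s: 18.92 tool_pos: [523.3, -279.9, 118.6] wrist_force: [0.3, 0.1, -1.5] grip_width: 0.538 grip_force: 41.4 
tray 0.77 [ 521.5 -279.4   24.4]
disc_center 0.87 [ 522.9 -277.9  138. ]
disc_center 0.2 [ 5.665e+02 -1.317e+02 -2.000e-01]
gear_center 0.95 [ 657.4 -117.9    8.9]
gear_center 0.51 [ 407.4 -196.7    3.4]
loupe_center 0.85 [ 403.8 -288.1   15. ]
rod_center 0.47 [ 400.8 -395.7   21.9]
top 0.8 [ 523.1 -281.1   24.4]
top 0.63 [ 525.1 -424.2    1.5]
```

```bash
f(){ sed -n '1,2p;4,6p'|tr '\n' ' ';echo; }
python3 -m creep '[1,2,-30,0, 0,0,-35,0, 0,0,-20,0, 0,0,-8,0, 0,0,0,0, 0,0,0,0]'|f
python3 -m creep '[0,0,-3,0, 0,0,-2,0, 0,0,0,0]'|f
python3 -m creep '[0,0,-1,0, 0,0,0,0]'|f
python3 -m creep '[0,0,-1,0, 0,0,0,0]'|f
```

```text
time_s: 20.08 tool_pos: [526.9, -275.6, 28.2] wrist_force: [0.2, -0.6, -0.8] grip_width: 0.536 grip_force: 41.5 
time_s: 20.45 tool_pos: [525.9, -275.0, 21.3] wrist_force: [-0.4, 0.9, -0.8] grip_width: 0.537 grip_force: 41.5 
time_s: 20.7 tool_pos: [526.0, -275.1, 20.4] wrist_force: [-0.5, -1.0, -1.4] grip_width: 0.531 grip_force: 41.5 
time_s: 20.95 tool_pos: [526.0, -275.1, 19.3] wrist_force: [-0.0, -0.1, -1.4] grip_width: 0.534 grip_force: 41.5
```

```bash
f(){ sed -n '1,2p;4,6p'|tr '\n' ' ';echo; }
python3 -m creep '[-2,-2.5,-0.5,0, 0,0,0,0]'|f
python3 -m creep '[0,0,-0.7,0, 0,0,0,0]'|f
python3 -m creep '[0,0,-0.7,0, 0,0,0,0]'|f
```

```text
time_s: 21.2 tool_pos: [523.8, -277.8, 18.9] wrist_force: [0.2, 0.1, -0.3] grip_width: 0.539 grip_force: 41.5 
time_s: 21.45 tool_pos: [524.0, -277.6, 18.2] wrist_force: [-1.0, -0.2, -1.0] grip_width: 0.537 grip_force: 41.5 
time_s: 21.7 tool_pos: [524.1, -277.6, 17.9] wrist_force: [0.4, 0.5, 1.0] grip_width: 0.535 grip_force: 41.7
```

```bash
f(){ sed -n '1,2p;4,6p'|tr '\n' ' ';echo; }
python3 -m creep '[0,0,0,0, 0,0,0,0, 0,0,0,0, 0,0,4,0, 0,0,15,0]' 57|f
python3 -m creep '[0,0,30,0, -30,-2,50,0, -40,-4,0,0, -40,-4,0,0, -10,0,0,0, 0,0,0,0]'|f
cat > g.py <<'E'
from h import *
import sys
c=sys.argv[1]; s=status.sense(); print(np.round(s['tool_pos'],1)); im=optics.snapshot(c); cv2.imwrite('pics/'+sys.argv[2],cv2.resize(im[:,:,::-1],None,fx=1.5,fy=1.5))
for n in sys.argv[3:]:
    for d in finder.place_of(c,n)[:2]: print(c,n,round(d['confidence'],2),np.round(d['xyz'],1),np.round(topix(c,d['xyz'])))
E
python3 g.py wrist w7.png loupe_center disc_center tray; python3 g.py scene s7.png disc_center tray v_anvil brass_weight loupe_center
```

```text
time_s: 22.32 tool_pos: [523.4, -277.2, 36.2] wrist_force: [-0.6, -0.2, -0.6] grip_width: 0.671 grip_force: 0.0 
time_s: 23.08 tool_pos: [404.3, -287.9, 117.7] wrist_force: [-0.4, -1.0, -0.6] grip_width: 0.668 grip_force: 0.0 
[ 404.3 -287.9  117.7]
wrist loupe_center 0.91 [ 400.5 -287.1   14.7] [257. 190.]
wrist disc_center 0.95 [ 523.4 -277.8   37.1] [225.  55.]
[ 404.8 -287.4  116.5]
scene tray 0.98 [ 522.5 -273.8   28.6] [251. 207.]
scene brass_weight 0.79 [ 564.6 -133.6   -3.9] [209. 248.]
scene loupe_center 0.67 [ 400.9 -292.1   21.7] [297. 220.]
```

View pics/w7.png

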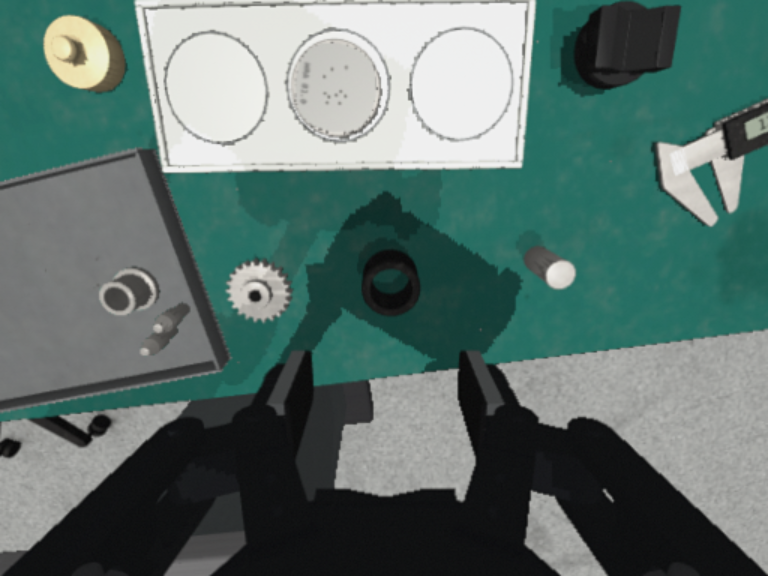

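The disc sits at (225,58), inside the middle circle with about 2 mm offset, and the tray is level. The loupe is at (260,190), the gear at (173,194) and the rod at (372,182). Next, the loupe.

```bash
f(){ sed -n '1,2p;4,6p'|tr '\n' ' ';echo; }
python3 - <<'E'
from h import *
for p in [(216,87),(339,85),(461,84)]: print('circ',toworld('wrist',p[0]/1.5,p[1]/1.5,29).round(1))
print('gear hub',toworld('wrist',259/1.5,292/1.5,15).round(1),'rod top',toworld('wrist',560/1.5,275/1.5,42).round(1),'loupe top',toworld('wrist',390/1.5,277/1.5,32).round(1))
E
python3 -m creep '[-3.5,0,-30,0, 0,0,-40,0, 0,0,-25,0, 0,0,-8,0, 0,0,0,0, 0,0,0,0]' 50|f
```

```text
circ [ 531.2 -210.4   29. ]
circ [ 522.8 -277.8   29. ]
circ [ 514.4 -344.1   29. ]
gear hub [ 407.  -201.4   15. ] rod top [ 401.6 -392.6   42. ] loupe top [ 410.8 -291.3   32. ]
time_s: 24.32 tool_pos: [401.3, -288.2, 15.2] wrist_force: [0.0, 0.0, -0.3] grip_width: 0.587 grip_force: 0.0
```

```bash
f(){ sed -n '1,2p;4,6p'|tr '\n' ' ';echo; }
python3 -m creep '[0,0,-8,0, 0,0,-8,0, 0,0,-4,0, 0,0,0,0]'|f
python3 -m creep '[0,0,0,0, 0,0,0,0, 0,0,0,0, 0,0,0,0]' 25 25|f
python3 -m creep '[0,0,5,0, 0,0,30,0, 0,0,45,0, 0,0,45,0, 0,0,0,0, 0,0,0,0]'|f
python3 g.py wrist w8.png loupe_center disc_center tray
```

```text
time_s: 24.82 tool_pos: [400.2, -287.3, -7.1] wrist_force: [-0.1, -0.2, 0.3] grip_width: 0.583 grip_force: 0.0 
time_s: 25.32 tool_pos: [400.6, -287.7, -6.2] wrist_force: [0.2, 0.1, 1.6] grip_width: 0.431 grip_force: 25.4 
time_s: 26.08 tool_pos: [400.4, -287.5, 118.1] wrist_force: [-0.8, -0.1, -0.0] grip_width: 0.43 grip_force: 25.3 
[ 400.4 -287.5  118.1]
wrist loupe_center 0.95 [ 405.3 -284.2  140.1] [251. 245.]
wrist disc_center 0.9 [ 520.3 -274.8   35.1] [222.  53.]
wrist disc_center 0.54 [ 565.7 -130.8    2.7] [60. 30.]
```

```bash
f(){ sed -n '1,2p;4,6p'|tr '\n' ' ';echo; }
python3 -m creep '[20,2,0,0, 40,3,0,0, 40,3,0,0, 22,2,-10,0, 0,0,-30,0, 0,0,-30,0, 0,0,0,0, 0,0,0,0]'|f
python3 -m creep '[0,0,-7,0, 0,0,-2,0, 0,0,0,0]'|f
```

```text
time_s: 27.28 tool_pos: [522.7, -277.8, 49.3] wrist_force: [-0.2, -0.3, 0.6] grip_width: 0.435 grip_force: 25.3 
time_s: 27.65 tool_pos: [522.5, -277.6, 39.7] wrist_force: [0.3, 0.2, -0.8] grip_width: 0.43 grip_force: 25.3
```

```bash
f(){ sed -n '1,2p;4,6p'|tr '\n' ' ';echo; }
python3 -m creep '[0,0,-3,0, 0,0,-2,0, 0,0,0,0]'|f
python3 -m creep '[0,0,-1,0, 0,0,0,0]'|f
python3 -m creep '[0,0,-0.7,0, 0,0,0,0]'|f
python3 -m creep '[0,0,-0.7,0, 0,0,0,0]'|f
```

```text
time_s: 28.02 tool_pos: [522.4, -277.5, 34.2] wrist_force: [0.4, 0.2, -0.6] grip_width: 0.435 grip_force: 25.3 
time_s: 28.28 tool_pos: [522.5, -277.6, 33.5] wrist_force: [-1.0, -0.1, -0.5] grip_width: 0.433 grip_force: 25.3 
time_s: 28.52 tool_pos: [522.5, -277.6, 32.9] wrist_force: [-0.6, 0.4, -0.2] grip_width: 0.434 grip_force: 25.3 
time_s: 28.78 tool_pos: [522.6, -277.7, 32.8] wrist_force: [-1.4, 0.6, 4.7] grip_width: 0.431 grip_force: 25.7
```

Contact at the predicted height. Releasing, backing off and checking.

```bash
f(){ sed -n '1,2p;4,6p'|tr '\n' ' ';echo; }
python3 -m creep '[0,0,0,0, 0,0,0,0, 0,0,0,0, 0,0,10,0, 0,0,40,0, -20,20,40,0, -40,25,0,0, -40,25,0,0]' 54 |f
python3 -m creep '[-20,6,0,0, 0,0,0,0, 0,0,0,0]'|f
python3 g.py wrist w9.png loupe_center disc_center gear_center
python3 -c "
from rig import status;print(status.sense()['q'])"
```

```text
time_s: 29.78 tool_pos: [422.0, -207.2, 123.8] wrist_force: [-0.2, 0.5, 1.0] grip_width: 0.638 grip_force: 0.0 
time_s: 30.15 tool_pos: [403.2, -201.9, 122.8] wrist_force: [0.9, 1.2, -0.0] grip_width: 0.632 grip_force: 0.0 
[ 403.2 -201.9  122.8]
wrist loupe_center 0.92 [ 523.7 -276.2   57.9] [336.  32.]
wrist disc_center 0.65 [ 522.2 -281.    33.9] [334.  40.]
wrist disc_center 0.41 [ 524.1 -274.2   55.6] [333.  32.]
wrist gear_center 0.87 [ 407.7 -197.9    5.6] [253. 178.]
[-5.39817403e-01 -3.16693042e-01  1.78069489e+00  6.40412369e-05
  1.67826794e+00  1.16612081e+00]
```

View pics/w9.png

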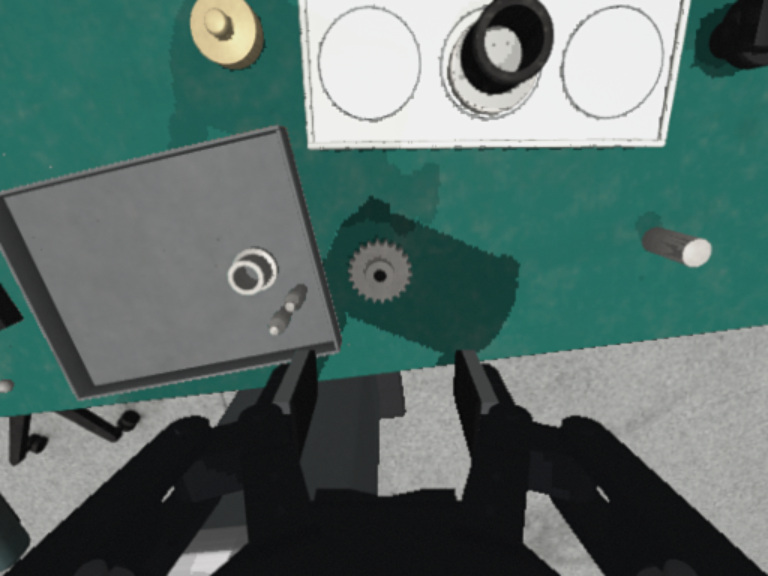

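Wrist view: the loupe stands upright on the disc at (338,29), the tray is level, and the gear is at (253,181) with the parts tray's edge about 17 mm to its left. I'll turn 90° so the fingers close along x.

```bash
f(){ sed -n '1,6p'|tr '\n' ' ';echo; }
python3 -m creep '[2,2,0,0.175, 2,2,0,0.175, 0,0,0,0.175, 0,0,0,0.175, 0,0,0,0.175, 0,0,0,0.175, 0,0,0,0.175, 0,0,0,0.175]' 58|f
python3 -m creep '[0,0,0,0.171, 0,0,-30,0, 0,0,-40,0, 0,0,-25,0, 0,0,0,0, 0,0,0,0]'|f
python3 g.py wrist w10.png gear_center
```

```text
time_s: 31.35 tool_pos: [406.8, -197.7, 121.9] eef_rot: [0.805, 0.593, -0.0, -0.0] wrist_force: [0.2, -0.9, 0.3] grip_width: 0.683 grip_force: 0.0 
time_s: 32.1 tool_pos: [407.2, -198.0, 28.3] eef_rot: [0.753, 0.658, 0.0, 0.001] wrist_force: [0.4, -0.3, -0.2] grip_width: 0.683 grip_force: 0.0 
[ 407.2 -198.    28.3]
wrist gear_center 0.73 [ 405.9 -198.1    7.2] [255. 221.]
```

```bash
f(){ sed -n '1,2p;4,6p'|tr '\n' ' ';echo; }
python3 -m creep '[0,0,-20,0, 0,0,-12,0, 0,0,-4,0, 0,0,-2,0, 0,0,0,0]'|f
python3 -m creep '[0,0,0,0, 0,0,0,0, 0,0,0,0, 0,0,0,0, 0,0,0,0]' 30 40|f
python3 -m creep '[0,0,5,0, 0,0,30,0, 0,0,45,0, 0,0,45,0, 0,0,0,0, 0,0,0,0]'|f
python3 g.py wrist w11.png gear_center loupe_center
```

```text
time_s: 32.83 tool_pos: [406.8, -197.8, -10.4] wrist_force: [-0.1, -0.3, 0.8] grip_width: 0.679 grip_force: 0.0 
time_s: 33.45 tool_pos: [407.0, -197.9, -9.9] wrist_force: [-1.5, 0.6, 4.8] grip_width: 0.499 grip_force: 40.6 
time_s: 34.2 tool_pos: [406.2, -197.4, 113.2] wrist_force: [0.2, 0.6, -1.9] grip_width: 0.496 grip_force: 40.9 
[ 406.2 -197.4  113.2]
wrist gear_center 0.84 [ 410.4 -197.1  128.2] [266. 247.]
wrist gear_center 0.57 [ 524.8 -274.7   57.5] [398. 267.]
wrist loupe_center 0.84 [ 524.8 -272.8   53.7] [396. 263.]
```

```bash
f(){ sed -n '1,2p;4,6p'|tr '\n' ' ';echo; }
python3 -m creep '[15,-20,0,0, 25,-34,0,0, 25,-34,0,0, 25,-34,0,0, 19,-25,-5,0, 0,0,-30,0, 0,0,-30,0, 0,0,0,0]'|f
python3 -m creep '[0,0,-15,0, 0,0,0,0]'|f
```

```text
time_s: 35.35 tool_pos: [513.2, -342.9, 44.1] wrist_force: [-0.8, -0.8, -0.8] grip_width: 0.501 grip_force: 41.0 
time_s: 35.6 tool_pos: [515.2, -344.3, 33.5] wrist_force: [-0.0, 0.9, -0.7] grip_width: 0.499 grip_force: 41.0
```

```bash
f(){ sed -n '1,2p;4,6p'|tr '\n' ' ';echo; }
python3 -m creep '[0,0,-7,0, 0,0,-3,0, 0,0,0,0]'|f
python3 -m creep '[0,0,-1,0, 0,0,0,0]'|f
python3 -m creep '[0,0,-1,0, 0,0,0,0]'|f
python3 -m creep '[0,0,-0.7,0, 0,0,0,0]'|f
```

```text
time_s: 35.98 tool_pos: [515.5, -344.5, 24.0] wrist_force: [0.3, 0.4, -1.6] grip_width: 0.501 grip_force: 41.0 
time_s: 36.22 tool_pos: [515.6, -344.6, 23.3] wrist_force: [-0.3, 0.1, -1.7] grip_width: 0.501 grip_force: 41.0 
time_s: 36.48 tool_pos: [515.5, -344.6, 22.1] wrist_force: [-0.2, -0.8, -1.4] grip_width: 0.497 grip_force: 41.0 
time_s: 36.72 tool_pos: [515.5, -344.6, 21.4] wrist_force: [0.2, 0.7, -1.3] grip_width: 0.497 grip_force: 41.0
```

```bash
f(){ sed -n '1,2p;4,6p'|tr '\n' ' ';echo; }
python3 -m creep '[0,0,-1,0, 0,0,0,0]'|f
python3 -m creep '[0,0,-0.7,0, 0,0,0,0]'|f
python3 -m creep '[0,0,-0.7,0, 0,0,0,0]'|f
```

```text
time_s: 36.98 tool_pos: [515.5, -344.5, 20.3] wrist_force: [-0.4, 0.3, -0.9] grip_width: 0.494 grip_force: 41.0 
time_s: 37.22 tool_pos: [515.5, -344.6, 19.7] wrist_force: [-0.7, -0.5, -0.5] grip_width: 0.5 grip_force: 41.0 
time_s: 37.48 tool_pos: [515.6, -344.6, 19.2] wrist_force: [-0.6, 0.4, -1.1] grip_width: 0.5 grip_force: 41.1
```

```bash
f(){ sed -n '1,2p;4,6p'|tr '\n' ' ';echo; }
python3 -m creep '[0,0,-0.5,0, 0,0,0,0]'|f
python3 -m creep '[0,0,0,0, 0,0,0,0, 0,0,3,0, 0,0,8,0, 0,0,40,0, 0,0,40,0, 0,0,0,0]' 50|f
python3 -m creep '[-40,-15,0,0, -40,-18,0,0, -34,-17,0,0, 0,0,0,0, 0,0,0,0]' 36|f
python3 g.py wrist w12.png rod_center gear_center loupe_center; python3 g.py scene s12.png gear_center rod_center tray
```

```text
time_s: 37.72 tool_pos: [515.6, -344.7, 18.9] wrist_force: [-1.1, 0.3, 2.0] grip_width: 0.503 grip_force: 41.2 
time_s: 38.6 tool_pos: [517.5, -346.1, 115.6] wrist_force: [0.6, 0.8, -0.8] grip_width: 0.585 grip_force: 0.0 
time_s: 39.22 tool_pos: [401.8, -394.3, 109.2] wrist_force: [-0.6, -0.4, 0.0] grip_width: 0.419 grip_force: 0.0 
[ 401.8 -394.3  109.2]
wrist rod_center 0.64 [ 399.3 -393.4   18.3] [254. 191.]
wrist loupe_center 0.26 [ 400.8 -395.2   20. ] [256. 193.]
[ 402.3 -394.   109.4]
scene gear_center 0.7 [ 657.5 -115.4   -0. ] [173. 238.]
scene gear_center 0.59 [688.  -25.3   9.8] [139. 258.]
scene rod_center 0.63 [ 403.8 -392.4   18.4] [310. 196.]
scene rod_center 0.54 [ 562.7 -129.6   -4.8] [209. 249.]
scene tray 0.58 [ 522.  -275.2   25. ] [251. 208.]
```

View pics/w12.png

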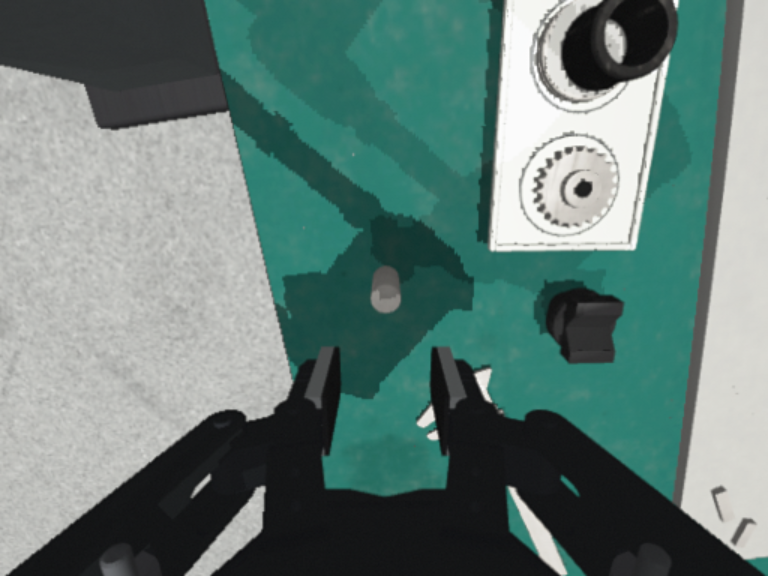

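The gear lies flat inside its circle at (385,125), and the loupe still stands at (420,24). The rod is at (257,191), between the fingers.

```bash
f(){ sed -n '1,2p;4,6p'|tr '\n' ' ';echo; }
python3 -m creep '[-1.5,0.7,-30,0, 0,0,-40,0, 0,0,-25,0, 0,0,-10,0, 0,0,-4,0, 0,0,0,0, 0,0,0,0]'|f
python3 -m creep '[0,0,0,0, 0,0,0,0, 0,0,0,0, 0,0,0,0, 0,0,0,0]' 6 40|f
python3 -m creep '[0,0,5,0, 0,0,30,0, 0,0,45,0, 0,0,45,0, 0,0,0,0, 0,0,0,0]'|f
python3 g.py wrist w13.png rod_center gear_center loupe_center
```

```text
time_s: 40.5 tool_pos: [400.6, -394.5, 2.0] wrist_force: [0.1, 0.5, -0.9] grip_width: 0.424 grip_force: 0.0 
time_s: 41.12 tool_pos: [400.5, -394.3, 1.6] wrist_force: [-0.7, 0.8, 6.2] grip_width: 0.192 grip_force: 39.1 
time_s: 41.88 tool_pos: [399.7, -393.6, 124.4] wrist_force: [0.7, 0.6, -1.8] grip_width: 0.195 grip_force: 39.1 
[ 399.7 -393.6  124.4]
wrist rod_center 0.71 [ 397.2 -391.5  142.2] [254. 249.]
wrist gear_center 0.55 [ 518.5 -344.4   31. ] [381. 123.]
wrist loupe_center 0.75 [ 524.4 -275.7   55. ] [403.  30.]
```

```bash
f(){ sed -n '1,2p;4,6p'|tr '\n' ' ';echo; }
python3 -m creep '[16,22,0,0, 30,42,0,0, 30,42,0,0, 30,42,0,0, 26,36,0,0, 0,0,-25,0, 0,0,0,0, 0,0,0,0]'|f
python3 -m creep '[0,0,-30,0, 0,0,-20,0, 0,0,-9,0, 0,0,0,0, 0,0,0,0]'|f
```

```text
time_s: 43.08 tool_pos: [531.7, -210.3, 100.6] wrist_force: [0.7, 0.3, -0.4] grip_width: 0.194 grip_force: 39.2 
time_s: 43.7 tool_pos: [532.6, -210.2, 42.7] wrist_force: [0.6, -0.1, -0.3] grip_width: 0.194 grip_force: 39.2
```

```bash
f(){ sed -n '1,2p;4,6p'|tr '\n' ' ';echo; }
python3 -m creep '[0,0,-6,0, 0,0,-3,0, 0,0,0,0]'|f
python3 -m creep '[0,0,-1,0, 0,0,0,0]'|f
python3 -m creep '[0,0,-0.7,0, 0,0,0,0]'|f
python3 -m creep '[0,0,-0.7,0, 0,0,0,0]'|f
```

```text
time_s: 44.08 tool_pos: [531.8, -209.8, 32.1] wrist_force: [0.0, -0.7, -1.1] grip_width: 0.191 grip_force: 39.2 
time_s: 44.32 tool_pos: [532.0, -209.9, 31.6] wrist_force: [-0.9, -0.0, -0.3] grip_width: 0.198 grip_force: 39.2 
time_s: 44.58 tool_pos: [532.0, -209.9, 30.8] wrist_force: [-0.3, -0.4, -0.9] grip_width: 0.196 grip_force: 39.2 
time_s: 44.82 tool_pos: [532.1, -209.9, 30.6] wrist_force: [-1.4, -0.0, 1.8] grip_width: 0.195 grip_force: 39.4
```

Contact. Releasing, retreating straight up, then moving away for the final check.

```bash
f(){ sed -n '1,2p;4,6p'|tr '\n' ' ';echo; }
python3 -m creep '[0,0,0,0, 0,0,0,0, 0,0,0,0, 0,0,5,0, 0,0,20,0, 0,0,40,0, 0,0,40,0, 0,0,0,0]' 36|f
python3 -m creep '[-40,-20,10,0, -40,-20,0,0, -40,-20,0,0, 0,0,0,0, 0,0,0,0, 0,0,0,0]'|f
python3 g.py scene s14.png loupe_center rod_center gear_center tray v_anvil brass_weight
python3 g.py wrist w14.png loupe_center rod_center gear_center disc_center tray
python3 - <<'E'
import cv2,numpy as np
a=cv2.imread('pics/w14.png'); b=cv2.imread('pics/s14.png')[150:480,250:560]
a=cv2.resize(a,(440,330)); cv2.imwrite('pics/f.png',np.hstack([a,b]))
E
```

```text
time_s: 45.82 tool_pos: [534.2, -210.9, 141.9] wrist_force: [-0.6, 0.1, 0.1] grip_width: 0.418 grip_force: 0.0 
time_s: 46.58 tool_pos: [412.7, -269.4, 145.1] wrist_force: [0.0, -0.0, 0.7] grip_width: 0.422 grip_force: 0.0 
[ 412.7 -269.4  145.1]
scene loupe_center 0.81 [ 523.3 -275.7   59. ] [251. 198.]
scene rod_center 0.49 [ 533.5 -208.2   51.3] [235. 216.]
scene gear_center 0.75 [ 653.9 -117.7    4.1] [175. 237.]
scene gear_center 0.75 [686.5 -27.6   8.8] [140. 258.]
scene tray 0.57 [ 523.1 -272.4   26.4] [250. 208.]
scene v_anvil 0.65 [ 525.8 -433.2   -4.4] [274. 179.]
scene brass_weight 0.67 [ 563.  -133.3   -1. ] [210. 247.]
scene brass_weight 0.51 [ 524.6 -275.2   37.2] [250. 204.]
[ 412.2 -269.7  145. ]
wrist loupe_center 0.83 [ 526.6 -272.9   53.6] [376. 179.]
wrist rod_center 0.98 [ 528.1 -208.1   47.9] [375. 108.]
wrist gear_center 0.79 [ 516.8 -347.3   33.7] [359. 238.]
wrist disc_center 0.85 [ 525.9 -275.8   34.5] [367. 176.]
```

View pics/f.png

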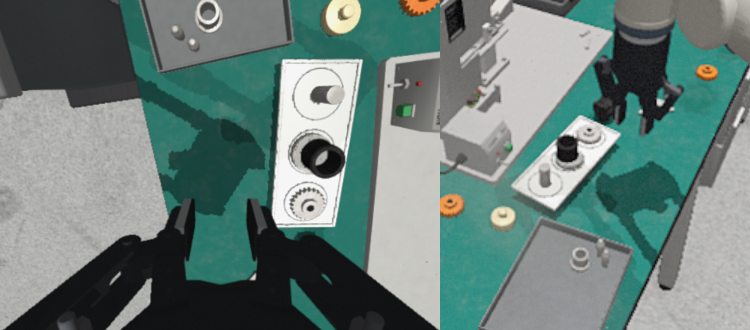

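The combined picture shows the rod upright at left (328,95), the loupe on the disc at (322,158) and the gear flat at (306,202). The tray is level, and the anvil and weight haven't moved.

```bash
python3 -c "
from rig import workorder;print(workorder.sign_off())"
```

```text
the job is handed in; nothing more can be done
None
```

I loaded the tray as asked and handed the job in at about 47 s of the 96 s limit: disc in the middle with the loupe on it, gear at the anvil end, rod upright at the weight end; the last pictures showed the tray level, but no verdict was returned.

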